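# Clip the cover over a mosaic coaster

## Robot

A 7-joint arm with a two-finger parallel gripper is mounted at the origin on the work surface. World frame = base frame: x ahead of the robot, y to its left, z up, the work surface at z = 0. Lengths are in m, angles in rad, forces in N, time in s.
With the tool pointing down it reaches from about 0.4 to 0.875 m from the base axis. Payload 19.3 kg.
Tool frame: the origin (TCP) lies where the fingers leave the gripper's body, on its centre line; the fingertips stand bot.tip_reach ahead of it and the grasp point (between the pads) lies 54 mm ahead of it (bot.tip_reach is the distance from the TCP to the fingertips, in m); z points along the fingers, y is the line along which they close (so a half turn about z gives the same grasp; the last joint's range is limited). The gripper opens to 85 mm and grips with 20 to 120 N. Pads are 22 mm wide; open, the fingers measure 114 mm over their backs; the gripper's body (76 mm by 85 mm) begins 54 mm behind the grasp point. The pads swing forward as they close: fully open they stand 13 mm farther back than shut.
Start: joints at [1.041, 0.521, -0.036, 1.599, 0.021, 1.021, -0.113], TCP at [0.277, -0.56, 0.304] pointing down, gripper open.
Joint ranges: [-2.91, 2.91], [-0.3, 2.13], [-1.5, 1.42], [0.17, 2.43], [-1.26, 4.41], [0.16, 1.93], [-2.52, 2.52]. Speed limits (rad/s): [1.89, 1.89, 2.39, 2.39, 3.01, 3.01, 3.01].

## Interface

Orientations are given as [roll, pitch, yaw] about the fixed x, y, z axes, in that order (R = Rz(yaw) Ry(pitch) Rx(roll)).
In Python, from workcell import bot gives the robot as it stands. The module is installed in compiled form; this text tells all that it offers.
- The arm moves only by the shell command python3 -m jog 'ROWS' [FORCE]. ROWS is JSON, a list that holds one entry, the list of rows, each a list of 7 numbers: the shift along the tool's x, y, z in mm, then the turn, a rotation vector about the tool's x, y, z in rad, then the opening, from 0 (shut) to 1 (fully open). In form: [[[tx, ty, tz, wx, wy, wz, fingers], ...]]. A call has 1 to 5 rows; each row shifts and turns the commanded pose from where the row before left it, along the tool's axes as they then stand; what a row does not reach is not made up. A row lasts 1/10 s, in which the tool goes at most 50 mm and 8.59 degrees, less where a joint would pass 70% of its speed; a pose out of reach is approached as far as the arm can. A call is refused whole if a number of a shift passes 50 or a number of a turn 0.15, either way. A call with a gripper value outside its range is refused whole. The fingers move at their own pace and stop on an object; FORCE is the grip in N (left out, the last holds). Time passes only in rows, so rows that do not move let the fingers close. It gives the time, the measured TCP pose, the force, the opening and the grip force at its end, in the units of the state.
- bot.observe(): the state, without advancing time (a new reading comes with each control period).
- bot.grab_frame(name): name is "scene" or "top" or "wrist"; returns a dict with "img" (420x560x3 uint8, red, green, blue), "intrinsics" (3x3 intrinsics, pixels), "R" (3x3) and "t" (3): a world point X has camera coordinates R X + t; the wrist camera has in their place "tool_from_camera" (4x4, takes a point from camera to tool coordinates, whose origin is the TCP and whose axes are the flange's). Camera axes: x right, y down, z forward; pixel columns grow to the right and rows downward; lengths in m; the calibration is good to about 2 mm. A picture is of the moment at which its call begins: read the wrist's pose just before it. There is no depth.
- bot.job_done(): hands the job in; it is judged then, once.
Trained networks look in a picture, given as the dict that the camera call returned (one of the last four; its "shot" number tells which), for a name from the list of things; names that differ only in an ending like _2 or _b are one class to them, and where a whole thing is asked for, a point or a joint stands for the part that bears it (a point fixed in the world has none). Each returns a list of dicts, best first, with "conf" (0 to 1); they miss things now and then, are a little off and sometimes report something else, mostly with a low value. They report only what shows in the picture. A call takes as long as a camera call.
- bot.trace(query, picture): "region" (420x560 bool, what is visible of it).
- bot.spot_point(query, picture): "xyz" ([x, y, z] in m, in world coordinates, good to about 4 mm: a listed point, or the origin of a listed thing).
The state is a dict: "clock": time; "qpos": joint angles; "qd": joint speeds; "joint_efforts": joint torques, N m; "position": TCP position; "tool_rot": TCP orientation; "force": force on the tool from outside, world axes, zero at the start; "moment": the same for the moment, N m; "grip_width": finger opening in m; "finger_force": force on a finger pad.
Only numpy, scipy, OpenCV 4.12 (cv2) and the standard library are available. Lean on these libraries where they do the work, as an engineer would, in place of code of your own. Each camera call takes 0.05 s, during which the arm holds its last target. There are 200 camera calls.

## Task

Press the red pump head of the grey vacuum holder all the way down to its stop and let it rise, so that the holder grips the table. Then take the blue clip-on cover by its orange handle, set it squarely over the mosaic coaster between the guide pins, push it down until the two yellow clips snap over it, and keep pressing until it lies flat and fully home. Finish while still pressing the cover down firmly (about 10 N), and leave the tub, phone, loose coaster, jar and spatula where they are.

Things in the scene. Friction and masses are not known exactly. Their poses are not given: they have to be found in the camera images.
- holder: Fixed grey work holder; origin at the centre of its underside on the table, below the middle of the bed; z up. Slab 150 x 150 x 25 mm; a 70 mm wide, 25 mm high tongue reaches out to 155 mm along +y and carries the pump. Eight tapered steel guide pins (8 mm thick, tops 60 mm above the table, straight to 50 mm), two per side at +-38 mm, leave the cover 1.5 mm play on each side.
- bed_top (a point): Centre of the top of the bed (100 x 100 mm aluminium rim round the mosaic coaster, 40 mm above the table), where the cover's underside comes to rest; x and y axes along the holder's. The bed is rigid and fixed to the holder.
- bed: The bed (100 x 100 x 15 mm), fixed on the holder, with its origin at the centre of its underside, 15 mm below bed_top.
- clip_a (a joint): Outward deflection of the yellow spring clip at the middle of the holder's +y side: 0 = at rest, up to 0.007 m. A 24 mm wide leaf sloping inward as it goes down: top 61 mm above the table, lower tip 47.5 mm above it, overhanging the cover's edge by 4 mm. The cover pushes it outward going down; it springs back over the cover.
- clip_b (a joint): The same clip on the -y side. Cover's underside meets both clips about 14 mm above the bed; the push needed grows to about 10 to 20 N in all, falls suddenly to almost nothing with some 3 to 7 mm left to go, and the clips spring back over the cover in the last 3 mm; then it lies on the rigid bed.
- pump_top (a point): Centre of the top of the red pump head (34 mm wide mushroom, top 80 mm above the table when up), 118 mm from the middle of the bed along the holder's +y. The head moves straight down 14 mm; needs about 3 N to start and 8 N at its stop, then is rigid; springs back by itself.
- pump (a joint): Travel of the pump head: 0 = up, 0.014 m = at its stop.
- cover_center (a point): Centre of the handle of the loose cover (105 to 210 g), 20 mm above its underside. The cover is a square blue frame with clear window, 104 x 104 x 4 mm, with an upright orange bar handle across its middle, 60 mm long (x) x 16 mm thick (y), from 4 to 36 mm above the underside. It starts flat on the table, handle up, and may go on the bed in any of its four quarter turns.
- tub: White round tub of loose mosaic pieces, 84 mm wide, 45 mm high, origin under its centre. Not to be moved.
- phone: White phone lying flat, 148 x 72 x 9 mm, origin under its centre. Not to be moved.
- coaster: Loose finished mosaic coaster, 100 x 100 x 10 mm, origin under its centre. Not to be moved.
- jar: Jar, 68 mm wide, 100 mm high, origin under its centre. Not to be moved.
- spatula: Spatula lying on the table. Not to be moved.

How it is judged:
On the way, in this order (a step that is already met when the one before it is completed fails the run):
1. the pump head is pressed down to its stop (value of joint pump above 0.0125 m), for 0.1 s.
2. the pump head is up again (value of joint pump below 0.003 m), for 0.1 s.
3. the cover is snapped home on the bed (z of cover_center in the frame of bed_top below 0.0215 m and horizontal distance between cover_center and bed_top below 0.005 m and angle between cover_center's own z axis and vertical below 0.035 rad), for 0.2 s.
At the end, for the whole second after the job is handed in: The cover lies flat on the bed under both clips (its underside within 1.5 mm of the bed, centred within 5 mm, tilted less than 2 degrees), the pump head is up, and the robot is still on the cover, pressing it onto the bed with more than 4 N all through the last second (all of step 3 and z of cover_center in the frame of bed_top above 0.017 m and contact force between cover and bed above 4 N and contact force between any of the fingers, the arm and cover above 2 N and value of joint pump below 0.003 m); the arm keeps its last pose, push and grip.
It fails at once if a bystander is moved by more than 25 mm (distance of any of tub, phone, coaster, jar, spatula from where it was at the start of the episode above 0.025 m).
It also fails if it takes over 64 s, if anything falls off the work surface, if the arm or the gripper's body presses on something with over 40 N, if the wrist force passes 120 N, or if a joint passes its speed limit or range.

## Working session

There is one attempt and no reset: what is moved stays moved. The work goes in short steps, Python scripts to look and compute and a shell command to move; the robot and the scene stay as the last step left them, time stands still between calls to the robot, and variables do not carry over. Pictures are saved under pics/ and viewed, at most 11 in all, crops included, and the job is handed in when it is done.

```bash
mkdir -p pics
cat > h.py <<'E'
from workcell import bot
import numpy as np, cv2
from scipy.spatial.transform import Rotation as Ro
def save(f,n): cv2.imwrite('pics/'+n+'.png',f['img'][:,:,::-1])
def ray(f,uv,z):
    K=np.array(f['intrinsics']);d=np.linalg.inv(K)@[uv[0],uv[1],1]
    R,t=np.array(f['R']),np.array(f['t']);c=-R.T@t;d=R.T@d
    return c+d*(z-c[2])/d[2]
def wristcam(f,s):
    T=np.array(f['tool_from_camera']);Rt=Ro.from_euler('xyz',s['tool_rot']).as_matrix()
    Rwc=Rt@T[:3,:3];c=Rt@T[:3,3]+np.array(s['position'])
    f['R']=Rwc.T;f['t']=-Rwc.T@c
    return f
E
python3 - <<'E'
from h import *
s=bot.observe();print(s, bot.tip_reach)
for cam in('top','scene'):
    f=bot.grab_frame(cam);save(f,cam+'0')
    for q in('cover_center','bed_top','pump_top','holder','tub','phone','coaster','jar','spatula'):
        print(cam,q,[(np.round(r['xyz'],3).tolist(),round(r['conf'],2)) for r in bot.spot_point(q,f)[:2]])
    if cam=='top': print(f['t'],f['R'],f['intrinsics'])
E
```

```text
{'clock': 0.0, 'qpos': array([ 1.0407882 ,  0.52198996, -0.03631668,  1.59999114,  0.02117959,
        1.02111065, -0.11277747]), 'qd': array([ 0.00108875,  0.0010763 ,  0.00089637, -0.00043445, -0.00177296,
       -0.00019281, -0.00036611]), 'joint_efforts': array([-3.97076510e-04, -9.27120781e+01,  1.97973222e+00, -3.69917858e+01,
        1.79400895e-02,  8.43534566e-03,  2.63538013e-06]), 'position': array([ 0.27721896, -0.55987415,  0.30334683]), 'tool_rot': array([-3.14047984e+00,  6.78344075e-05,  4.59800450e-01]), 'force': array([-0.05314137,  0.04126615, -0.16609347]), 'moment': array([-0.02577923, -0.03187967, -0.0449382 ]), 'finger_force': 0.0, 'grip_width': 0.08557983132884395} 0.0726
top cover_center [([0.631, -0.229, 0.023], 0.58)]
top bed_top [([0.509, 0.076, 0.039], 0.75)]
top pump_top [([0.523, 0.193, 0.083], 0.56)]
top holder [([0.511, 0.078, 0.001], 0.78), ([0.523, 0.193, 0.08], 0.55)]
top tub [([0.469, -0.175, -0.003], 0.93)]
top phone [([0.514, 0.076, 0.025], 0.71), ([0.371, -0.371, 0.001], 0.6)]
top coaster [([0.612, -0.429, 0.0], 0.71), ([0.525, 0.194, 0.08], 0.19)]
top jar [([0.42, 0.395, 0.003], 0.57)]
top spatula [([0.656, 0.458, -0.0], 0.77)]
[0.00143437 0.49996749 1.18728437] [[-4.63945029e-04 -9.99747081e-01  2.24846187e-02]
 [-9.94282098e-01 -1.93982993e-03 -1.06767723e-01]
 [ 1.06784336e-01 -2.24055882e-02 -9.94029726e-01]] [[427.8262616    0.         275.32646335]
 [  0.         427.8262616  212.74924353]
 [  0.           0.           1.        ]]
scene cover_center [([0.626, -0.233, 0.022], 0.98)]
scene bed_top [([0.51, 0.072, 0.04], 0.91)]
scene pump_top [([0.524, 0.198, 0.084], 0.44)]
scene holder [([0.511, 0.08, 0.002], 0.8)]
scene tub [([0.466, -0.172, -0.001], 0.63)]
scene phone [([0.365, -0.374, -0.004], 0.9)]
scene coaster [([0.611, -0.431, 0.001], 0.58)]
scene jar [([0.416, 0.397, -0.002], 0.66)]
scene spatula [([0.652, 0.461, -0.003], 0.94)]
```

View pics/top0.png

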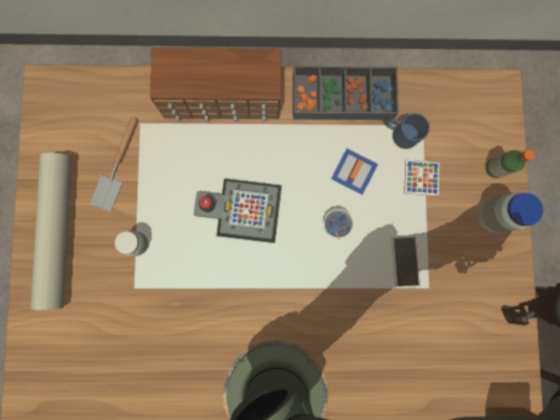

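View pics/scene0.png

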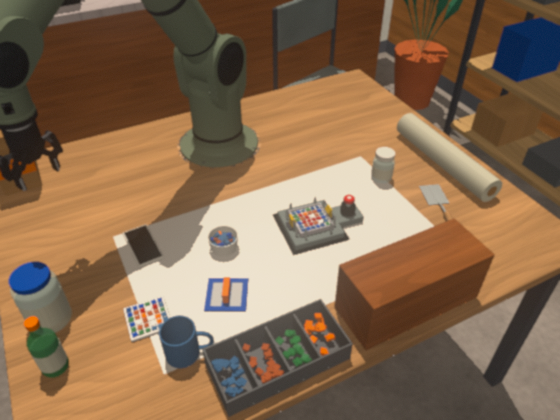

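The top view shows the red pump head at about (206,203), the bed at (249,209) and the cover at (355,171), with its handle oblique. Holder yaw is about -0.12. I'll turn the tool and go near the cover for a close look on the way.

```bash
python3 -m jog '[[[0,0,0,0,0,0.145,0],[0,0,0,0,0,0.145,0],[0,0,0,0,0,0.145,0],[0,0,0,0,0,0.145,0]]]' 20 | tail -3
python3 -m jog '[[[26,-35,0,0,0,0,0],[26,-35,0,0,0,0,0],[26,-35,0,0,0,0,0],[26,-35,0,0,0,0,0],[26,-35,0,0,0,0,0]]]' | tail -3
python3 -m jog '[[[26,-35,0,0,0,0,0],[26,-35,0,0,0,0,0],[26,-35,0,0,0,0,0],[26,-35,0,0,0,0,0],[0,0,0,0,0,0,0]]]'
cat > look.py <<'E'
import sys
from h import *
s=bot.observe();f=wristcam(bot.grab_frame('wrist'),s);save(f,sys.argv[1])
print('pos',np.round(s['position'],4),np.round(s['tool_rot'],4))
for q in sys.argv[2:]:
    for r in bot.spot_point(q,f)[:2]: print(q,np.round(r['xyz'],4),round(r['conf'],2))
    g=bot.trace(q,f)
    if g: print(q,'region',g[0]['region'].sum(),round(g[0]['conf'],2))
    if g and q.startswith('cover'):
        m=g[0]['region'].astype(np.uint8);c=max(cv2.findContours(m,0,2)[0],key=cv2.contourArea)
        P=np.array([ray(f,p,.004)[:2] for p in c[:,0]],np.float32)*1000
        print('outline rect',cv2.minAreaRect(P))
        h=cv2.cvtColor(f['img'],cv2.COLOR_RGB2HSV);o=((h[...,0]>5)&(h[...,0]<20)&(h[...,1]>150)).astype(np.uint8)
        o&=cv2.dilate(m,np.ones((9,9),np.uint8))
        c=max(cv2.findContours(o,0,2)[0],key=cv2.contourArea)
        P=np.array([ray(f,p,.036)[:2] for p in c[:,0]],np.float32)*1000
        print('handle rect',cv2.minAreaRect(P))
E
python3 look.py w1 cover_center
```

```text
force: [-0.2, 0.2, -0.2]
grip_width: 0.0287
finger_force: 0.0
force: [1.4, -0.6, 0.1]
grip_width: -0.0
finger_force: 0.0
clock: 2.4
position: [0.5513, -0.2698, 0.3036]
tool_rot: [-3.139, -0.001, -0.113]
force: [0.1, 0.1, -0.6]
grip_width: 0.0002
finger_force: 0.0
pos [ 0.5513 -0.2698  0.3036] [-3.139e+00 -1.200e-03 -1.127e-01]
cover_center [ 0.6309 -0.227   0.018 ] 0.57
cover_center region 9062 0.78
outline rect ((628.4887084960938, -231.10470581054688), (104.31006622314453, 104.20660400390625), 62.32533264160156)
handle rect ((602.6471557617188, -223.2957000732422), (0.0, 0.0), 0.0)
```

View pics/w1.png

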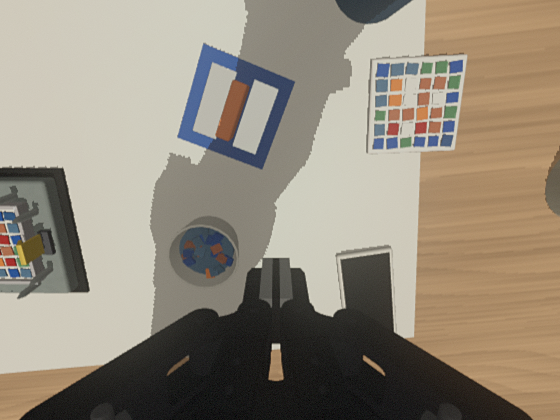

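The wrist view shows the cover (centre about (236,106)) with handle running (222,138)→(242,82). The outline measures 104.3 x 104.2 mm, centre (0.6285,-0.231), yaw about -0.484. Both fit. Now over to the holder.

```bash
python3 -m jog '[[[-9,-43,0,0,0,0,0],[-9,-43,0,0,0,0,0],[-9,-43,0,0,0,0,0],[-9,-43,0,0,0,0,0],[-9,-43,0,0,0,0,0]]]' | head -1
python3 -m jog '[[[-9,-43,0,0,0,0,0],[-9,-43,0,0,0,0,0],[-9,-43,0,0,0,0,0],[-9,-43,0,0,0,0,0],[0,0,0,0,0,0,0]]]'
python3 look.py w2 bed_top pump_top holder bed clip_a
```

```text
clock: 3.05
clock: 3.55
position: [0.5127, 0.123, 0.3041]
tool_rot: [-3.14, 0.0, -0.115]
force: [0.1, -0.5, 0.3]
grip_width: 0.0002
finger_force: 0.0
pos [0.5127 0.123  0.3041] [-3.1396  0.     -0.1152]
bed_top [0.5128 0.0748 0.0429] 0.95
bed_top region 8515 0.71
pump_top [0.5246 0.1945 0.08  ] 0.8
pump_top [ 0.5109  0.0797 -0.0022] 0.35
pump_top region 807 0.93
holder [ 0.5108  0.0798 -0.0014] 0.63
holder region 24616 0.89
bed [0.5156 0.0761 0.0274] 0.98
bed region 8467 0.81Traceback (most recent call last):
  File "look.py", line 6, in <module>
    for r in bot.spot_point(q,f)[:2]: print(q,np.round(r['xyz'],4),round(r['conf'],2))
             ~~~~~~~~~~~~~~^^^^^
ValueError: it knows: bed, bed_top, coaster, cover_center, holder, jar, phone, pump_top, spatula, tub
```

View pics/w2.png

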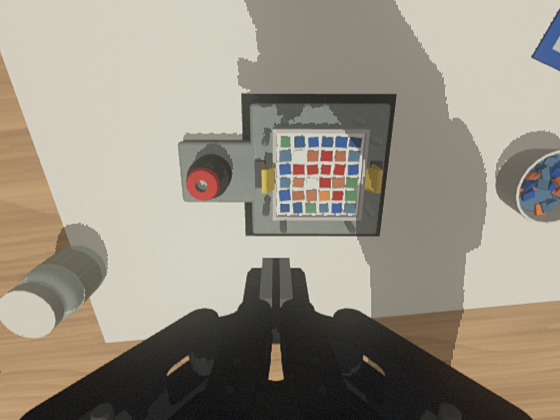

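The image shows the red head at (203,184), bed rim corners near (273,130), (368,130), (364,220), (273,220), and clips at (267,181) and (374,180). Computing positions.

```bash
cat > bed.py <<'E'
from h import *
s=bot.observe();f=wristcam(bot.grab_frame('wrist'),s)
print('pos',np.round(s['position'],4),np.round(s['tool_rot'],4))
def rect(m,z):
    c=max(cv2.findContours(m.astype(np.uint8),0,2)[0],key=cv2.contourArea)
    P=np.array([ray(f,p,z)[:2] for p in c[:,0]],np.float32)*1000
    return np.round(np.concatenate([np.ravel(x) for x in cv2.minAreaRect(P)]),2), np.round(P.mean(0),1)
for q,z in(('bed',.04),('holder',.025),('pump_top',.078)):
    g=bot.trace(q,f)
    if g:
        m=g[0]['region'].astype(np.uint8)
        print(q,rect(m,z))
        if q=='bed': print('opened',rect(cv2.morphologyEx(m,2,np.ones((25,25))),z))
h=cv2.cvtColor(f['img'],cv2.COLOR_RGB2HSV)
red=(((h[...,0]<5)|(h[...,0]>174))&(h[...,1]>170)&(h[...,2]>90)).astype(np.uint8)
red=cv2.morphologyEx(red,3,np.ones((7,7)))
if g: print('red',rect(red&cv2.dilate(g[0]['region'].astype(np.uint8),np.ones((5,5))),.078))
E
python3 bed.py
python3 - <<'E'
import cv2;i=cv2.imread('pics/w2.png')[80:250,160:410]
cv2.imwrite('pics/w2c.png',cv2.resize(i,None,fx=3.2,fy=3.2,interpolation=2))
E
```

```text
pos [0.5136 0.1176 0.3039] [ 3.1415e+00 -1.0000e-04 -1.2170e-01]
bed (array([513.17,  77.74, 100.26, 100.9 ,  82.97]), array([521.7,  70.2], dtype=float32))
opened (array([512.63,  77.43,  99.52,  99.9 ,  82.97]), array([499. ,  62.6], dtype=float32))
holder (array([520.91, 114.3 , 231.31, 160.22,  82.98]), array([520.8,  95.9], dtype=float32))
pump_top (array([527.57, 192.56,  32.42,  31.75,  82.97]), array([528.8, 193.4], dtype=float32))Traceback (most recent call last):
  File "bed.py", line 17, in <module>
    if g: print('red',rect(red&cv2.dilate(g[0]['region'].astype(np.uint8),np.ones((5,5))),.078))
                      ~~~~^^^^^^^^^^^^^^^^^^^^^^^^^^^^^^^^^^^^^^^^^^^^^^^^^^^^^^^^^^^^^^^^^^^^^
  File "bed.py", line 5, in rect
    c=max(cv2.findContours(m.astype(np.uint8),0,2)[0],key=cv2.contourArea)
ValueError: max() iterable argument is empty
```

View pics/w2c.png

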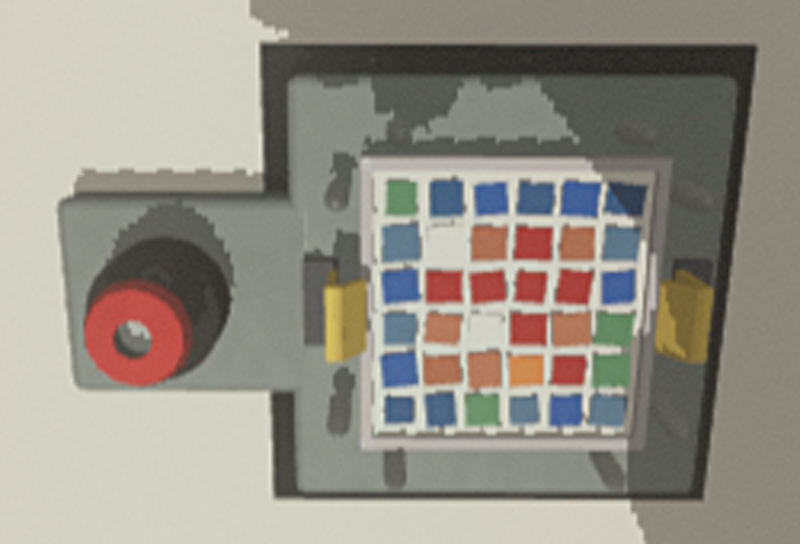

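Bed at (0.513,0.0776), yaw -0.1227, 100 mm as it should be. The pump agrees with 118 mm offset. Moving over it.

```bash
python3 -m jog '[[[2,-39,0,0,0,0,0],[2,-39,0,0,0,0,0],[0,0,45,0,0,0,0],[0,0,45,0,0,0,0],[0,0,45,0,0,0,0]]]' 60 | head -1
python3 -m jog '[[[0,0,0,0,0,0,0],[0,0,0,0,0,0,0],[0,0,0,0,0,0,0]]]'
```

```text
clock: 4.7
clock: 5.0
position: [0.5278, 0.1958, 0.1712]
tool_rot: [-3.14, -0.003, -0.12]
force: [0.9, 0.2, -0.7]
grip_width: 0.0
finger_force: 0.0
```

```bash
python3 -m jog '[[[0,0,10,0,0,0,0],[0,0,6,0,0,0,0],[0,0,4,0,0,0,0],[0,0,4,0,0,0,0],[0,0,0,0,0,0,0]]]'
python3 -m jog '[[[0,0,4,0,0,0,0],[0,0,3,0,0,0,0],[0,0,2,0,0,0,0],[0,0,0,0,0,0,0],[0,0,0,0,0,0,0]]]'
```

```text
clock: 5.5
position: [0.527, 0.1955, 0.1447]
tool_rot: [-3.141, -0.0, -0.12]
force: [2.4, 0.9, 5.1]
grip_width: -0.0001
finger_force: 2.7
clock: 6.0
position: [0.5273, 0.1957, 0.1381]
tool_rot: [-3.141, -0.002, -0.12]
force: [-10.3, -3.2, 45.0]
grip_width: -0.0001
finger_force: 22.5
```

The pump is at its stop: tip z 0.0655, 45 N. Lift off and travel to the cover.

```bash
python3 -m jog '[[[0,0,-5,0,0,0,0],[0,0,-20,0,0,0,0],[0,0,-35,0,0,0,0],[0,0,-35,0,0,0,0.7],[0,0,-25,0,0,0,0.7]]]' 40 | head -2
python3 -m jog '[[[12,44,0,0,0,0,0.7],[12,44,0,0,0,0,0.7],[12,44,0,0,0,0,0.7],[12,44,0,0,0,0,0.7],[12,44,0,0,0,0,0.7]]]' |head -2
python3 -m jog '[[[12,44,0,0,0,0,0.7],[12,44,0,0,0,0,0.7],[12,44,0,0,0,0,0.7],[12,44,0,0,0,0,0.7]]]' |head -2
python3 -m jog '[[[0,0,0,0,0,0.12,0.7],[0,0,0,0,0,0.12,0.7],[0,0,0,0,0,0.12,0.7],[0,0,0,0,0,0,0.7],[0,0,0,0,0,0,0.7]]]'
python3 look.py w3 cover_center
```

```text
clock: 6.5
position: [0.5268, 0.1954, 0.258]
clock: 7.0
position: [0.5597, -0.032, 0.2559]
clock: 7.4
position: [0.5862, -0.2125, 0.2559]
clock: 7.9
position: [0.5864, -0.2104, 0.2558]
tool_rot: [3.141, 0.0, -0.476]
force: [0.2, 0.2, -0.6]
grip_width: 0.0596
finger_force: 0.0
pos [ 0.5864 -0.2104  0.2558] [ 3.1414e+00  4.0000e-04 -4.7630e-01]
cover_center [ 0.6292 -0.2293  0.0165] 0.74
cover_center region 11093 0.81
outline rect ((629.426025390625, -230.80279541015625), (105.19123077392578, 105.03666687011719), 62.157379150390625)
handle rect ((609.8885498046875, -215.0345001220703), (3.7048468589782715, 8.425511360168457), 62.3848762512207)
```

View pics/w3.png

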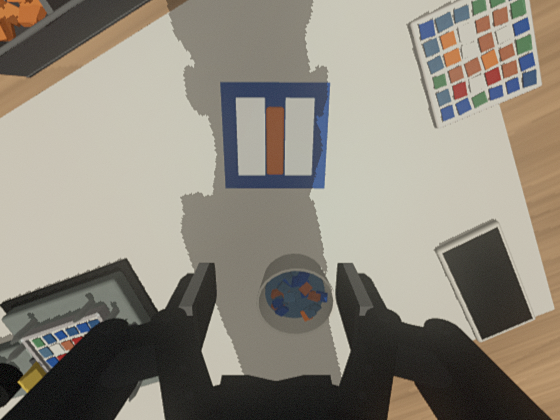

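Handle centred at (275,140), vertical in the image; cover centre (0.629,-0.2305), yaw -0.486. Going down to grasp.

```bash
python3 -m jog '[[[24,-1,0,0,0,0.01,0.7],[23,-1,0,0,0,0,0.7],[0,0,45,0,0,0,0.7],[0,0,45,0,0,0,0.7],[0,0,45,0,0,0,0.7]]]' 60 | head -1
python3 -m jog '[[[0,0,20,0,0,0,0.7],[0,0,18,0,0,0,0.7],[0,0,0,0,0,0,0.7],[0,0,0,0,0,0,0.7]]]'
python3 -m jog '[[[0,0,0,0,0,0,0.0],[0,0,0,0,0,0,0.0],[0,0,0,0,0,0,0],[0,0,0,0,0,0,0],[0,0,0,0,0,0,0]]]'
python3 -m jog '[[[0,0,0,0,0,0,0],[0,0,0,0,0,0,0],[0,0,0,0,0,0,0]]]'
```

```text
clock: 8.55
clock: 8.95
position: [0.6294, -0.231, 0.0837]
tool_rot: [-3.141, -0.001, -0.49]
force: [0.9, -0.3, 0.1]
grip_width: 0.0598
finger_force: 0.0
clock: 9.45
position: [0.6295, -0.2309, 0.084]
tool_rot: [-3.141, -0.001, -0.49]
force: [-1.7, 0.3, 8.6]
grip_width: 0.0148
finger_force: 59.7
clock: 9.75
position: [0.6295, -0.2309, 0.084]
tool_rot: [-3.141, -0.001, -0.49]
force: [-1.9, 0.5, 8.0]
grip_width: 0.0152
finger_force: 59.7
```

```bash
python3 -m jog '[[[0,0,-10,0,0,0,0],[0,0,-30,0,0,0,0],[0,0,-40,0,0,0,0],[0,0,-40,0,0,0,0],[0,0,-10,0,0,0,0]]]' | head -1
python3 -m jog '[[[0,0,0,0,0,-0.123,0],[0,0,0,0,0,-0.122,0],[0,0,0,0,0,-0.122,0],[0,0,0,0,0,0,0],[0,0,0,0,0,0,0]]]'
python3 look.py w4 cover_center
```

```text
clock: 10.25
clock: 10.75
position: [0.6288, -0.2309, 0.2129]
tool_rot: [-3.141, 0.0, -0.127]
force: [0.8, -0.6, -1.0]
grip_width: 0.0149
finger_force: 58.7
pos [ 0.6288 -0.2309  0.2129] [-3.1414e+00  2.0000e-04 -1.2720e-01]
cover_center [ 0.6295 -0.2282  0.1472] 0.84
cover_center region 27216 0.9
outline rect ((549.7907104492188, -220.48635864257812), (195.128173828125, 209.66720581054688), 82.66187286376953)
handle rect ((539.8356323242188, -219.24908447265625), (32.36969757080078, 122.79988861083984), 82.37727355957031)
```

View pics/w4.png

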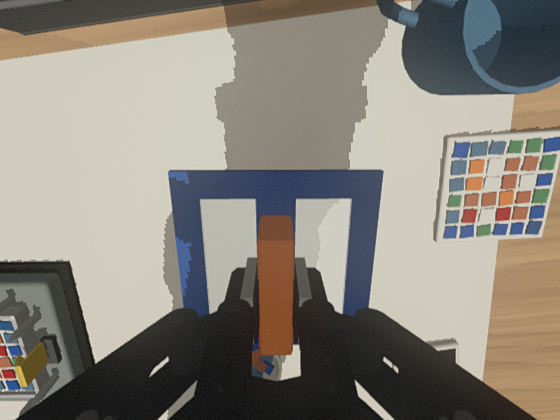

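Cover held squarely; its front top edge runs from (168,171) to (382,171). Checking its offset and yaw in the grip.

Run:
```python
from h import *
s=bot.observe();f=wristcam(bot.grab_frame('wrist'),s);R=Ro.from_euler('xyz',s['tool_rot']).as_matrix();p=np.array(s['position'])
print(p,s['tool_rot'])
h=cv2.cvtColor(f['img'],cv2.COLOR_RGB2HSV)
b=((h[...,0]>108)&(h[...,0]<130)&(h[...,1]>140)).astype(np.uint8)
b=cv2.morphologyEx(b,2,np.ones((5,5)))
cols=np.arange(185,370,5);rows=[np.argmax(b[120:,c])+120 for c in cols]
print(rows)
P=np.array([R.T@(ray(f,(c+.5,r),.133)-p) for c,r in zip(cols,rows)])*1000
print('front edge x mm',np.median(P[:,0]),'slope',np.polyfit(P[:,0]*0+P[:,1],P[:,0],1)[0])
L=[];Rr=[]
for r in range(185,280,5):
    w=np.flatnonzero(b[r]); L.append(R.T@(ray(f,(w[0],r),.133)-p)*1000);Rr.append(R.T@(ray(f,(w[-1]+1,r),.133)-p)*1000)
print('left y',np.median([v[1] for v in L]),'right y',np.median([v[1] for v in Rr]))
g=bot.trace('cover_center',f)
m=g[0]['region'];rows=[np.argmax(m[:,c]) for c in cols];
print('trace front',np.median([(R.T@(ray(f,(c+.5,r),.133)-p))[0]*1000 for c,r in zip(cols,rows)]))
y=[];
for r in range(185,260,5):
    w=np.flatnonzero(m[r]); y.append([(R.T@(ray(f,(u,r),.133)-p))[1]*1000 for u in(w[0],w[-1]+1)])
print('trace y',np.median(y,0))
```

```text
[ 0.62896524 -0.23071482  0.21285934] [ 3.14152200e+00  1.63148918e-04 -1.25461225e-01]
[np.int64(120), np.int64(120), np.int64(120), np.int64(120), np.int64(120), np.int64(120), np.int64(120), np.int64(120), np.int64(120), np.int64(120), np.int64(120), np.int64(120), np.int64(120), np.int64(120), np.int64(120), np.int64(120), np.int64(120), np.int64(120), np.int64(120), np.int64(120), np.int64(120), np.int64(120), np.int64(120), np.int64(120), np.int64(120), np.int64(120), np.int64(120), np.int64(120), np.int64(120), np.int64(120), np.int64(120), np.int64(120), np.int64(120), np.int64(120), np.int64(120), np.int64(120), np.int64(120)]
front edge x mm 75.19567479649116 slope -0.0009712283945040763Traceback (most recent call last):
  File "<stdin>", line 13, in <module>
IndexError: index 0 is out of bounds for axis 0 with size 0
```

Run:
```python
from h import *
s=bot.observe();f=wristcam(bot.grab_frame('wrist'),s);R=Ro.from_euler('xyz',s['tool_rot']).as_matrix();p=np.array(s['position'])
print(f['img'][180,200:350:40].tolist())
tl=lambda u,v:(R.T@(ray(f,(u,v),.133)-p))*1000
m=bot.trace('cover_center',f)[0]['region'];cols=np.arange(185,370,5)
P=np.array([tl(c+.5,np.argmax(m[:,c])) for c in cols])
print('front x',np.median(P[:,0]),'slope',np.polyfit(P[:,1],P[:,0],1)[0])
y=[]
for r in range(185,260,5):
    w=np.flatnonzero(m[r]); y.append([tl(u,r)[1] for u in(w[0],w[-1]+1)])
print('y sides',np.median(y,0))
```

```text
[[68, 77, 101], [57, 71, 98], [51, 64, 95], [54, 65, 95]]
front x 52.23303988754793 slope -0.004959105943252436
y sides [-51.91412293  51.00372338]
```

Cover is centred in the grip within 0.5 mm. Carry it over the bed.

```bash
python3 -m jog '[[[-19,-36,0,0,0,0,0],[-19,-36,0,0,0,0,0],[-19,-36,0,0,0,0,0],[-19,-36,0,0,0,0,0]]]' | head -2
python3 -m jog '[[[-19,-36,0,0,0,0,0],[-19,-36,0,0,0,0,0],[-19,-36,0,0,0,0,0],[-19,-36,0,0,0,0,0],[0,0,0,0,0,0,0]]]' | head -2
python3 -m jog '[[[-1,-3,0,0,0,-0.002,0],[0,0,20,0,0,0,0],[0,0,20,0,0,0,0],[0,0,0,0,0,0,0],[0,0,0,0,0,0,0]]]'
python3 look.py w5 bed_top holder pump_top
python3 - <<'E'
from h import *
f=bot.grab_frame('scene');i=f['img'][170:270,250:390,::-1]
cv2.imwrite('pics/s5.png',cv2.resize(i,None,fx=5.5,fy=5.5,interpolation=2))
E
```

```text
clock: 11.45
position: [0.5706, -0.0772, 0.213]
clock: 11.95
position: [0.512, 0.0789, 0.2131]
clock: 12.45
position: [0.5132, 0.076, 0.1731]
tool_rot: [3.141, 0.0, -0.123]
force: [-0.8, 0.5, -0.4]
grip_width: 0.015
finger_force: 58.8
pos [0.5132 0.076  0.1731] [ 3.1412e+00  4.0000e-04 -1.2260e-01]
bed_top region 2453 0.77
holder region 27350 0.61
pump_top [0.5223 0.192  0.0816] 0.64
pump_top region 2420 0.66
```

View pics/w5.png

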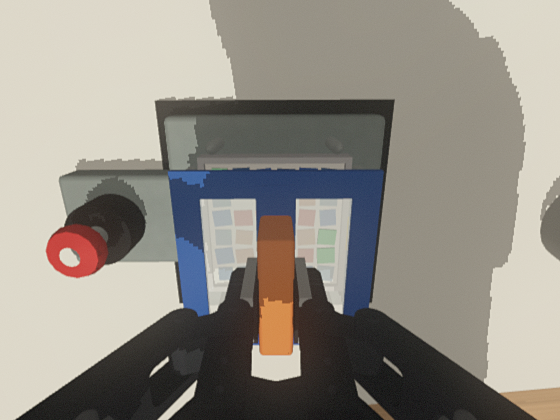

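View pics/s5.png

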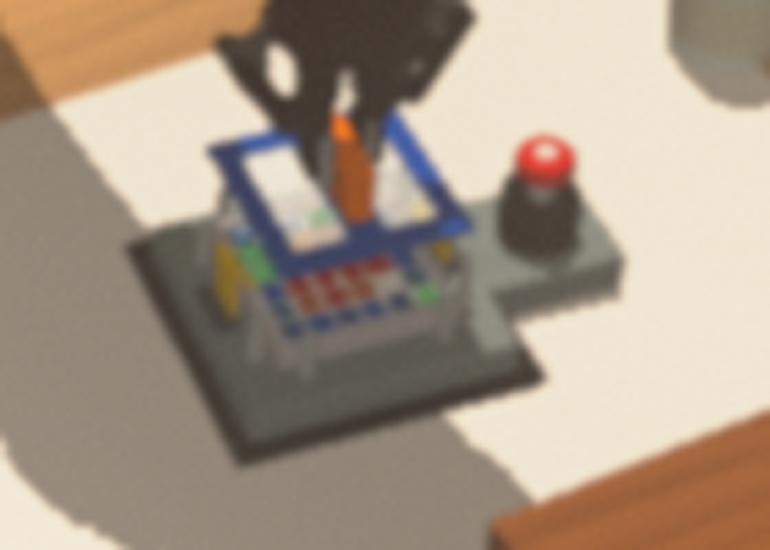

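The far bed rim shows from (198,157) to (352,157), and its column centre of 275 equals the cover's (168..382). I'll check the rim distance: it should be 50 mm ahead.

Run:
```python
from h import *
s=bot.observe();f=wristcam(bot.grab_frame('wrist'),s);R=Ro.from_euler('xyz',s['tool_rot']).as_matrix();p=np.array(s['position'])
print(p)
g=f['img'].astype(int)
for c in (225,275,325): print(c,[g[r,c].sum() for r in range(148,172)])
for r in (162,165): print(r,[g[r,c].sum() for c in range(190,212)],[g[r,c].sum() for c in range(342,362)])
tl=lambda u,v,z:np.round((R.T@(ray(f,(u,v),z)-p))*1000,1)
for uv in((198,157),(352,157),(275,156),(275,158)): print(uv,tl(*uv,.04))
print('cover front',tl(275,170.5,.0931), tl(168.5,175,.0931),tl(382,175,.0931))
```

```text
[0.51305342 0.07677717 0.17323689]
225 [np.int64(267), np.int64(274), np.int64(272), np.int64(270), np.int64(259), np.int64(276), np.int64(285), np.int64(283), np.int64(290), np.int64(320), np.int64(352), np.int64(351), np.int64(359), np.int64(345), np.int64(353), np.int64(386), np.int64(429), np.int64(433), np.int64(433), np.int64(392), np.int64(359), np.int64(323), np.int64(190), np.int64(190)]
275 [np.int64(256), np.int64(259), np.int64(251), np.int64(256), np.int64(255), np.int64(270), np.int64(280), np.int64(285), np.int64(289), np.int64(331), np.int64(350), np.int64(352), np.int64(343), np.int64(345), np.int64(354), np.int64(389), np.int64(426), np.int64(432), np.int64(426), np.int64(429), np.int64(433), np.int64(372), np.int64(189), np.int64(189)]
325 [np.int64(260), np.int64(258), np.int64(266), np.int64(256), np.int64(256), np.int64(273), np.int64(281), np.int64(282), np.int64(292), np.int64(333), np.int64(348), np.int64(351), np.int64(348), np.int64(342), np.int64(359), np.int64(391), np.int64(430), np.int64(432), np.int64(426), np.int64(378), np.int64(224), np.int64(180), 
[... 791 characters left out ...]
np.int64(272), np.int64(351), np.int64(357), np.int64(352), np.int64(353), np.int64(353), np.int64(351), np.int64(264), np.int64(341), np.int64(430), np.int64(430), np.int64(432), np.int64(429), np.int64(429)] [np.int64(427), np.int64(425), np.int64(434), np.int64(395), np.int64(264), np.int64(337), np.int64(357), np.int64(344), np.int64(344), np.int64(354), np.int64(352), np.int64(298), np.int64(260), np.int64(268), np.int64(265), np.int64(266), np.int64(261), np.int64(275), np.int64(265), np.int64(267)]
(198, 157) [ 49.1 -50.1 133.3]
(352, 157) [ 49.   48.2 133.3]
(275, 156) [ 49.7  -1.  133.3]
(275, 158) [ 48.4  -1.  133.3]
cover front [51.9 -0.9 80.2] [ 49.8 -51.9  80.2] [49.7 50.4 80.2]
```

Rim says 1 mm correction in x and nothing in y. Descending with feel.

```bash
python3 -m jog '[[[-0.9,0,12,0,0,0,0],[0,0,12,0,0,0,0],[0,0,0,0,0,0,0],[0,0,0,0,0,0,0]]]'
python3 -m jog '[[[0,0,3,0,0,0,0],[0,0,3,0,0,0,0],[0,0,3,0,0,0,0],[0,0,0,0,0,0,0],[0,0,0,0,0,0,0]]]'
```

```text
clock: 13.3
position: [0.5117, 0.0769, 0.1482]
tool_rot: [3.141, 0.001, -0.121]
force: [0.0, -0.3, -0.7]
grip_width: 0.015
finger_force: 58.8
clock: 13.8
position: [0.512, 0.0769, 0.1399]
tool_rot: [3.142, 0.0, -0.121]
force: [0.3, -0.6, -0.9]
grip_width: 0.015
finger_force: 58.8
```

```bash
python3 -m jog '[[[0,0,2,0,0,0,0],[0,0,2,0,0,0,0],[0,0,2,0,0,0,0],[0,0,0,0,0,0,0]]]'
python3 -m jog '[[[0,0,2,0,0,0,0],[0,0,2,0,0,0,0],[0,0,0,0,0,0,0]]]'
```

```text
clock: 14.2
position: [0.5124, 0.0769, 0.134]
tool_rot: [-3.141, -0.001, -0.121]
force: [0.6, -0.4, 2.8]
grip_width: 0.0144
finger_force: 59.4
clock: 14.5
position: [0.5123, 0.0768, 0.1298]
tool_rot: [-3.141, -0.001, -0.121]
force: [3.3, -0.3, -3.8]
grip_width: 0.0152
finger_force: 58.6
```

```bash
python3 -m jog '[[[0,0,1.5,0,0,0,0],[0,0,1.5,0,0,0,0],[0,0,0,0,0,0,0]]]'
python3 -m jog '[[[0,0,1,0,0,0,0],[0,0,1,0,0,0,0],[0,0,0,0,0,0,0]]]'
```

```text
clock: 14.8
position: [0.5114, 0.0767, 0.1263]
tool_rot: [3.141, 0.002, -0.121]
force: [-0.2, -1.2, -8.2]
grip_width: 0.0147
finger_force: 63.3
clock: 15.1
position: [0.512, 0.077, 0.1249]
tool_rot: [-3.141, -0.0, -0.121]
force: [-1.0, 0.4, -0.8]
grip_width: 0.0148
finger_force: 64.2
```

```bash
python3 -m jog '[[[0,0,0.7,0,0,0,0],[0,0,0,0,0,0,0],[0,0,0,0,0,0,0]]]' | sed -n '2p;4p'
python3 -m jog '[[[0,0,0.4,0,0,0,0],[0,0,0,0,0,0,0],[0,0,0,0,0,0,0]]]' | sed -n '2p;4p'
```

```text
position: [0.5121, 0.0769, 0.1243]
force: [0.9, 0.2, -1.3]
position: [0.5121, 0.0769, 0.1239]
force: [-1.2, 0.4, 4.0]
```

```bash
python3 -m jog '[[[0,0,0.4,0,0,0,0],[0,0,0,0,0,0,0],[0,0,0,0,0,0,0]]]' | sed -n '2p;4p'
python3 -m jog '[[[0,0,0.3,0,0,0,0],[0,0,0,0,0,0,0],[0,0,0,0,0,0,0]]]' | sed -n '2p;4p'
```

```text
position: [0.5121, 0.0769, 0.1239]
force: [-4.0, 0.2, 14.6]
position: [0.5121, 0.0769, 0.1239]
force: [-6.8, -0.4, 22.0]
```

It's rigid at TCP z 0.1239, as expected for fully home. I'll ease to about 12–14 N and check.

```bash
python3 -m jog '[[[0,0,-0.3,0,0,0,0],[0,0,0,0,0,0,0],[0,0,0,0,0,0,0],[0,0,0,0,0,0,0],[0,0,0,0,0,0,0]]]' | sed -n '2,4p'
python3 look.py w6 cover_center pump_top
python3 - <<'E'
from h import *
f=bot.grab_frame('scene');i=f['img'][170:270,250:390,::-1]
cv2.imwrite('pics/s6.png',cv2.resize(i,None,fx=5.5,fy=5.5,interpolation=2))
for k in range(3): bot.grab_frame('top'); print(bot.observe()['force'])
E
```

```text
position: [0.5121, 0.0769, 0.1239]
tool_rot: [-3.141, -0.0, -0.121]
force: [-2.8, -0.2, 15.2]
pos [0.5121 0.0769 0.1239] [-3.1415e+00 -3.0000e-04 -1.2130e-01]
cover_center [0.5133 0.0782 0.0596] 0.61
cover_center region 26393 0.82
outline rect ((485.5363464355469, 80.75614166259766), (131.1678466796875, 140.8210906982422), 82.99800872802734)
handle rect ((486.12322998046875, 80.54690551757812), (20.64413070678711, 78.8261947631836), 83.0114517211914)
pump_top region 3513 0.66
[-5.57867469  0.43519188 14.55222724]
[-4.29691184 -1.20053102 14.91432152]
[-4.02096523 -0.79050307 13.6039706 ]
```

View pics/s6.png

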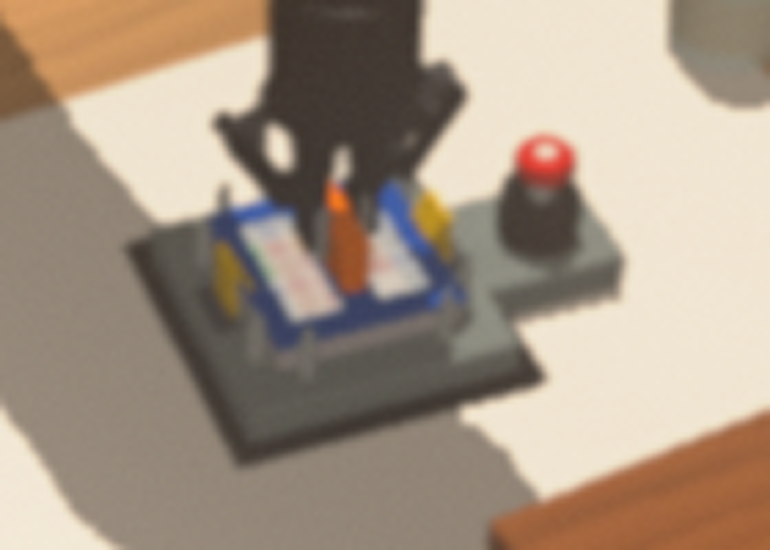

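View pics/w6.png

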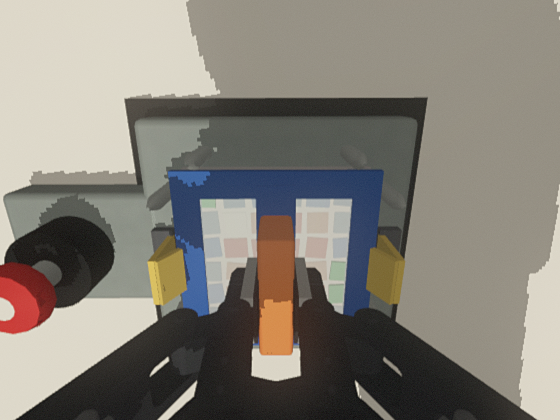

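The cover lies flat on the bed between the pins. Both yellow clips overlap its edges at (167,270) and (385,268), the pump head is up, and the push is steady at 14 N. Handing in.

```bash
python3 -c "
from workcell import bot
print(bot.job_done())"
```

```text
the job is handed in; nothing more can be done
None
```

The job is handed in: I pressed the pump to its stop and let it rise, and the cover is snapped flat under both clips with the arm still pressing at about 14 N (result not reported back).

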